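# Find the high spot of a knocked flywheel on the run-out stand and lock it there

## Task

The flywheel on the run-out stand has been knocked and its rim bulges at one spot. Swing the pointer arm down onto its rest, then turn the wheel slowly by the crank knob, feeling for the drag of the pointer, until the top of the bulge stands right at the pointer; then push the spindle lock in snugly, not hard, so that it bears on the spindle and holds the wheel there. Handle the pointer gently and leave the other things on the bench where they are.

Things in the scene. Friction and masses are not known exactly. Their poses are not given: they have to be found in the camera images.
- stand: grey cast run-out stand, fixed to the worktop, 262 mm long, 112 mm wide at its round middle. Origin on the vertical spindle axis at worktop height; z up; +y points along the base to the pointer post, -y to the spindle lock.
- wheel_centre (a point): point on the spindle axis, 60 mm above the worktop, in the middle of the rim's height. The aluminium flywheel lies level: rim 120 mm across, 54 to 66 mm above the worktop, with one symmetrical bulge, 3 mm high at its top and 45 degrees long. Where the bulge is follows from no pose (the wheel is clamped to the crank at an arbitrary angle); at the start it is 30 degrees or more from the pointer.
- spindle: spindle with wheel and crank, turning together about the stand's z, either way without end; light dry friction (about 1 N at the knob), stays where it is left. Origin on the axis at worktop height; its x axis points from the axis to the crank knob. Its steel drum under the wheel (68 mm across, 22 to 42 mm above the worktop) is what the lock bears on.
- knob_grip (a point): on the axis of the upright black crank knob, 102 mm above the worktop, 44 mm from the spindle axis. Knob 18 mm thick, 79 to 121 mm above the worktop, spins freely on its pin, so that it can be held from above and led in a circle without turning the hand. Crank arm's top at 77 mm; once the pointer is down nothing else round it is higher than 85 mm.
- pointer: hinged pointer arm on a fork post. Origin on its pivot, 150 mm from the spindle axis along the stand's +y, 60 mm above the worktop. On its rest it is level, its z axis vertical, pointing along the stand's -y at the rim. Starts swung up by 0.55 to 0.95 rad and stays where it is put; about 3 N at the pad moves it. Its rest is a rubber-capped screw.
- pointer_pad (a point): centre of the upper face of the round black finger pad (22 mm across, 4 mm thick) on the pointer arm, 43 mm from the pivot. Pressed down here the arm swings down; with the arm on its rest this point is 69 mm above the worktop and 107 mm from the spindle axis.
- pointer_nose (a point): tip of the arm's round-nosed spring plunger when it is fully out. With the arm down it stands 0.6 mm clear of the good rim; the bulge pushes it back up to 2.4 mm, against 3 N at first touch and 8 N at the top. So the wheel turns freely except within some 20 degrees either side of the bulge's top, where the rubbing adds 1 to 5 N of drag at the knob, alike from either side.
- lock: spindle lock: level push rod opposite the pointer, with a black thumb disc 34 mm across, 9 mm thick. Origin at the centre of the disc's outer face, 32 mm above the worktop, at first 117 to 120 mm from the spindle axis. Slides along the stand's +y, towards the axis, with 6 N of dry friction, and stays; after 5 to 8 mm its sprung rubber nose (4 N per mm, 4 mm of spring) meets the drum.
- marker_pen: white marker pen, 128 mm long, lying beyond the stand; to be left alone. Origin under its middle.
- tin: small round grey tin of screws, 63 mm across, 29 mm tall, near the pointer post; to be left alone. Origin under its middle.
- spanner: small open spanner, 124 mm long, lying beyond the stand; to be left alone. Origin under its middle.
- relay: clear relay, 28x21 mm, 36 mm tall, standing close in front of the wheel; to be left alone. Origin under its middle.

How it is judged (in metres and radians):
On the way, in this order (a step that is already met when the one before it is completed fails the run):
1. the pointer arm is down on its rest (angle between pointer's own z axis and vertical below 0.04 rad), for 0.2 s.
2. the wheel stands still with the top of its bulge at the pointer (contact force between pointer and spindle above 7.2 N and angular speed of spindle below 0.15 rad/s and angle between pointer's own z axis and vertical below 0.04 rad), for 0.3 s.
3. the lock bears on the spindle (contact force between lock and spindle above 2 N), for 0.2 s.
At the end, for the whole second after the job is handed in: pointer arm down on its rest (within 0.04 rad), the top of the bulge at the pointer within about 9 degrees (plunger pressed with more than 7.2 N by the rim; it reaches about 8.4 N at the top), the lock's nose bearing on the spindle with more than 2 N, the wheel at rest (angle between pointer's own z axis and vertical below 0.04 rad and contact force between pointer and spindle above 7.2 N and contact force between lock and spindle above 2 N and angular speed of spindle below 0.05 rad/s); the robot touches nothing.
It fails at once if the wheel is spun fast, about a turn a second or more (angular speed of spindle above 6 rad/s).
It fails at once if the pointer arm is pushed with more than 25 N (contact force between the fingers and pointer above 25 N).
It fails at once if the pointer is jammed against the wheel with more than 18 N (contact force between pointer and spindle above 18 N).
It fails at once if the lock is rammed against the spindle with more than 16 N (contact force between lock and spindle above 16 N).
It fails at once if a bystander is moved by more than 20 mm (distance of any of marker_pen, tin, spanner, relay from where it was at the start of the episode above 0.02 m).
It also fails if it takes over 67 s, if anything falls off the work surface, if the arm or the gripper's body presses on something with over 40 N, if the wrist force passes 120 N, or if a joint passes its speed limit or range.

## Robot

A 6-joint arm with a two-finger parallel gripper is mounted at the origin on a cart in front of the work surface, level with it; the furniture and walls round the work are solid. World frame = base frame: x ahead of the robot, y to its left, z up, the work surface at z = 0. Lengths are in m, angles in degrees, forces in N, time in s.
With the tool pointing down it reaches from about 0.4 to 0.825 m from the base axis. Payload 7 kg.
Tool frame: the origin (TCP) lies on the centre line of the jaws, within the pads' length; the fingertips stand 14 mm ahead of it and the grasp point (between the pads) lies 5 mm behind it; z points along the fingers, y is the line along which they close (so a half turn about z gives the same grasp; the last joint's range is limited). The gripper opens to 88 mm and grips with 3 to 60 N. Pads are 19 mm wide; open, the fingers measure 130 mm over their backs; the gripper's body (78 mm by 193 mm) begins 47 mm behind the grasp point.
Start: joints at [-52.477, 20.546, 0.682, 0, -70.136, -16.507], TCP at [0.242, -0.63, 0.241] pointing down, gripper open.
Joint ranges: [-176.03, 176.03], [-82.01, 121.73], [-58.28, 71.71], [-173.87, 95.51], [-174.79, -0.11], [-173.66, 173.66]. Speed limits (degrees/s): [136.94, 136.94, 172.46, 180, 180, 180].

## Interface

Orientations are given as [roll, pitch, yaw] about the fixed x, y, z axes, in that order (R = Rz(yaw) Ry(pitch) Rx(roll)).
In Python, from plant import r gives the robot as it stands.
- The arm moves only by the tool send_rows, never from a script. Its argument "steps" is a list of rows, each an object with "dp": the shift along the tool's x, y, z in mm, a list of three; "roll": the turn about the tool's z in rad; "jaw": the opening in per cent of the stroke, from 0 (shut) to 100 (fully open). In form: [{"dp": [tx, ty, tz], "roll": roll, "jaw": jaw}, ...]. A call has 1 to 5 rows; each row is the pose to reach, as a shift and turn from the pose commanded when the call began, along the tool's axes at that moment; what a row does not reach only later rows make up. A row lasts 1/8 s, in which the tool goes at most 62.5 mm and 10.7 degrees, less where a joint would pass 70% of its speed; a pose out of reach is approached as far as the arm can. A call with a gripper value outside its range is refused whole. The fingers move at their own pace and stop on an object; "newtons" is the grip in N (left out, the last holds). Time passes only in rows, so rows that repeat a pose let the fingers close. It gives the time, the measured TCP pose, the force, the opening and the grip force at its end, in the units of the state.
- r.get_state(): the state, without advancing time (a new reading comes with each control period).
- r.capture(name): name is "side" or "top" or "wrist"; returns a dict with "image" (384x512x3 uint8, blue, green, red), "K" (3x3 intrinsics, pixels), "rvec" (rotation vector, rad) and "tvec" (3), from world to camera coordinates, as OpenCV has them. Camera axes: x right, y down, z forward; pixel columns grow to the right and rows downward; lengths in m; the calibration is good to about 2 mm. A picture is of the moment at which its call begins. There is no depth.
- r.close_job(): hands the job in; it is judged then, once.
The state is a dict: "time_s": time; "joints": joint angles; "qd": joint speeds; "joint_torque": joint torques, N m; "tcp_pos": TCP position; "eef_rot": TCP orientation; "contact_force": force on the tool from outside, world axes, zero at the start; "moment": the same for the moment, N m; "gripper_width": finger opening in m; "gripper_force": force on a finger pad.
Only numpy, scipy, OpenCV 4.12 (cv2) and the standard library are available. Lean on these libraries where they do the work, as an engineer would, in place of code of your own. Each camera call takes 0.05 s, during which the arm holds its last target. There are 200 camera calls.

## Working session

There is one attempt and no reset: what is moved stays moved. The work goes in short steps, Python scripts to look and compute and a tool call to move; the robot and the scene stay as the last step left them, time stands still between calls to the robot, and variables do not carry over. Pictures are saved under pics/ and viewed, at most 10 in all, crops included, and the job is handed in when it is done.

Besides the shell and the picture viewer there is one more tool, called as name(argument=value, ...), one argument or row to a line, values as JSON. send_rows: Moves the arm, as the interface text tells. Its arguments: {"type":"object","properties":{"steps":{"type":"array","items":{"type":"object","properties":{"dp":{"type":"array","items":{"type":"number"}},"roll":{"type":"number"},"jaw":{"type":"number"}}}},"newtons":{"type":"number"}},"required":["steps"]}

```bash
ls; mkdir -p pics; python3 - <<'E'
from plant import r
import cv2,pickle
d={}
for n in("top","side"):
    c=r.capture(n);d[n]=c;cv2.imwrite(f"pics/{n}0.png",c["image"])
    print(n,c["K"].tolist(),c["rvec"],c["tvec"])
pickle.dump(d,open("c0.pkl","wb"))
s=r.get_state();print(s)
E
```

```text
pics
top [[457.85743247992485, 0.0, 252.63708190708576], [0.0, 457.85743247992485, 191.32663900270288], [0.0, 0.0, 1.0]] [ 2.13849306 -2.19858095  0.15020594] [-0.31762671  0.55006997  0.91511033]
side [[495.1526944132946, 0.0, 254.6080835085582], [0.0, 495.1526944132946, 184.82166463034346], [0.0, 0.0, 1.0]] [ 0.1900197  -2.70010821  1.44662873] [0.45900345 0.27993604 0.67128392]
{'time_s': 0.1, 'joints': array([-5.24775609e+01,  2.05869201e+01,  6.37763958e-01, -1.93351106e-02,
       -7.01357653e+01, -1.65076678e+01]), 'qd': array([ 0.01612529,  0.02031255,  0.18255876,  0.01334874,  0.0409172 ,
       -0.02440296]), 'joint_torque': array([-1.54722653e-03, -5.84164774e+01,  2.93750435e+01,  7.01559395e+00,
        1.01078401e-02, -8.15171256e-05]), 'tcp_pos': array([ 0.24189553, -0.62970443,  0.23970641]), 'eef_rot': array([ 1.79913414e+02, -6.70440768e-03, -1.58991807e+02]), 'contact_force': array([-0.16844876, -0.94252202,  1.12796797]), 'moment': array([-0.01930952, -0.02136728, -0.02120249]), 'gripper_force': 0.0, 'gripper_width': 0.08762076491130484}
```

View pics/top0.png

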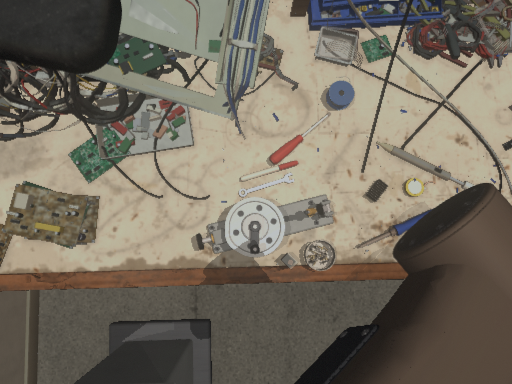

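View pics/side0.png

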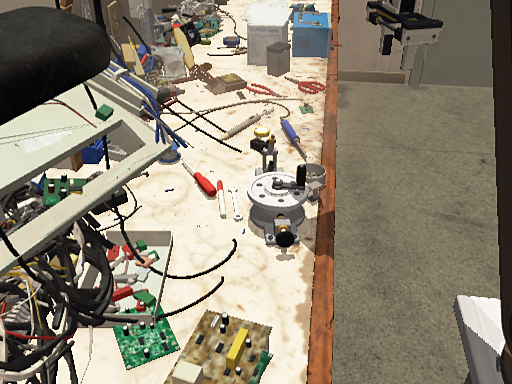

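Top: the wheel is at about (254,226), the pointer post at about (320,208) and the lock disc at about (198,241). Side: the wheel is at (277,190), the lock disc at (285,239) and the knob at (301,175). I'll zoom in next.

```bash
cat > h.py <<'E'
import numpy as np,cv2,pickle
def ray(c,uv):
    R=cv2.Rodrigues(np.array(c["rvec"],float))[0];t=np.array(c["tvec"],float).ravel()
    K=np.array(c["K"]);d=R.T@np.linalg.solve(K,[uv[0],uv[1],1.]);return -R.T@t,d/np.linalg.norm(d)
def onz(c,uv,z):
    o,d=ray(c,uv);return o+d*(z-o[2])/d[2]
def proj(c,P):
    return cv2.projectPoints(np.array(P,float).reshape(-1,1,3),np.array(c["rvec"],float),np.array(c["tvec"],float),np.array(c["K"]),None)[0].reshape(-1,2)
def two(c1,a,c2,b):
    o1,d1=ray(c1,a);o2,d2=ray(c2,b)
    A=np.stack([d1,-d2],1);s=np.linalg.lstsq(A,o2-o1,rcond=None)[0]
    p,q=o1+s[0]*d1,o2+s[1]*d2;return (p+q)/2,np.linalg.norm(p-q)
E
python3 - <<'E'
from h import *
d=pickle.load(open("c0.pkl","rb"))
T,S=d["top"],d["side"]
for n in d: print(n,ray(d[n],(256,192)))
for uv,z in (((254,226),.066),((327,206),.07),((198,241),.03),((318,254),.03),((286,260),.036)): print(uv,onz(T,uv,z).round(4))
a=cv2.resize(T["image"][170:280,180:350],None,fx=4.7,fy=4.7,interpolation=cv2.INTER_CUBIC)
b=cv2.resize(S["image"][130:255,225:345],None,fx=4.8,fy=4.8,interpolation=cv2.INTER_CUBIC)
cv2.imwrite("pics/tc.png",a);cv2.imwrite("pics/sc.png",b)
E
```

```text
top (array([ 0.42817371, -0.31310178,  0.97955355]), array([ 0.11705348, -0.02795948, -0.99273196]))
side (array([0.39328531, 0.46503438, 0.60723977]), array([ 0.11812571, -0.81614852, -0.56563938]))
(254, 226) [ 0.4678 -0.3328  0.066 ]
(327, 206) [ 0.5035 -0.4798  0.07  ]
(198, 241) [ 0.4418 -0.2175  0.03  ]
(318, 254) [ 0.4081 -0.4638  0.03  ]
(286, 260) [ 0.398  -0.3968  0.036 ]
```

View pics/tc.png

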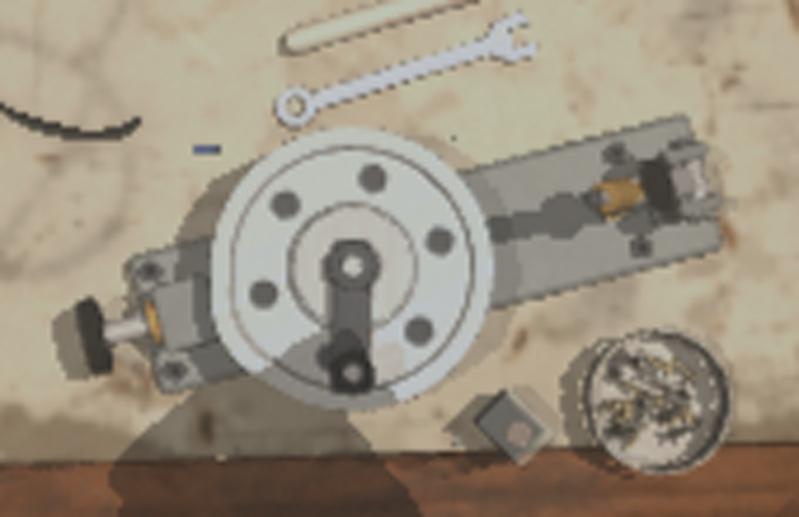

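View pics/sc.png

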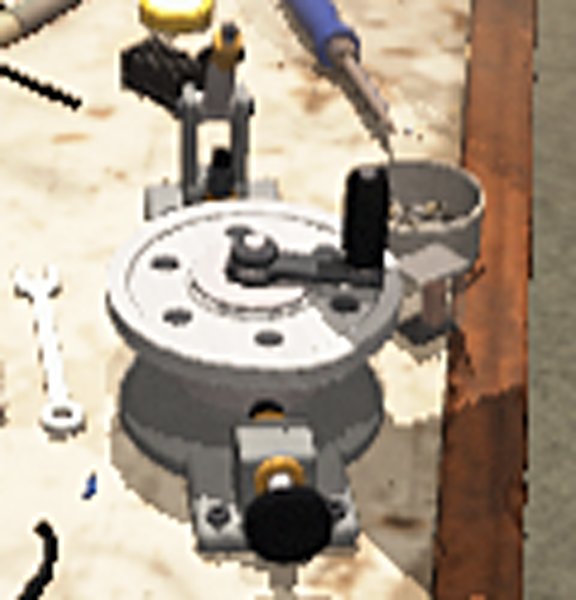

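The crops show the wheel hub at top pixel (255,226). The pointer is swung up, with its gold plunger at top pixel (312,212) and its black pad at (320,209). The lock disc face is at side pixel (285,239) and the knob top at side pixel (301,165).

```bash
cat > m.py <<'E'
from h import *
from scipy.optimize import least_squares
def rim(c,c0,z,lo=.052,hi=.068):
    g=cv2.GaussianBlur(cv2.cvtColor(c["image"],cv2.COLOR_BGR2GRAY),(0,0),.6).astype(np.float32)
    out=[]
    rr=np.arange(lo,hi,.0004)
    for a in np.deg2rad(np.arange(0,360,5)):
        P=np.stack([c0[0]+rr*np.cos(a),c0[1]+rr*np.sin(a),0*rr+z],1)
        uv=proj(c,P).astype(np.float32)
        v=cv2.remap(g,uv[:,0].reshape(1,-1),uv[:,1].reshape(1,-1),cv2.INTER_CUBIC).ravel()
        k=4;dv=v[2*k:]-v[:-2*k]
        i=np.argmin(dv);out.append((a,rr[i+k],-dv[i]))
    return np.array(out)
def fit(c,c0,z):
    for _ in range(3):
        e=rim(c,c0,z);m=e[:,2]>25
        x,y=c0[0]+e[:,1]*np.cos(e[:,0]),c0[1]+e[:,1]*np.sin(e[:,0])
        f=lambda p:np.hypot(x[m]-p[0],y[m]-p[1])-p[2]
        s=least_squares(f,[*c0,.06],loss="soft_l1",f_scale=.0005).x;c0=s[:2]
    return s,e,m,f(s)
E
python3 - <<'E'
from m import *
d=pickle.load(open("c0.pkl","rb"));T,S=d["top"],d["side"]
C0=onz(T,(254.4,225.6),.066)[:2]
s,e,m,res=fit(T,C0,.066);print("top fit",s.round(4),m.sum())
print([(int(round(np.rad2deg(a))),round(q*1e3,1)) for a,q in zip(e[m,0],res)])
s2,e2,m2,res2=fit(S,s[:2],.066);print("side fit",s2.round(4),m2.sum())
print([(int(round(np.rad2deg(a))),round(q*1e3,1)) for a,q in zip(e2[m2,0],res2)])
L=onz(S,(284.8,238.7),.032);print("lock",L, "dist",np.linalg.norm(L[:2]-s[:2]))
# disc blob in side
g=S["image"].max(2);k=(g<35).astype(np.uint8)
n,lab,st,ce=cv2.connectedComponentsWithStats(k)
for i in range(1,n):
    x,y=ce[i]
    if 250<x<330 and 140<y<255 and st[i,4]>15: print("dark side",st[i],ce[i].round(1))
k=(T["image"].max(2)<50).astype(np.uint8);n,lab,st,ce=cv2.connectedComponentsWithStats(k)
for i in range(1,n):
    x,y=ce[i]
    if 185<x<345 and 190<y<270 and st[i,4]>5: print("dark top",st[i],ce[i].round(1))
# base edges
for a,b in (((470,170),(685,115)),((500,305),(720,245))):
    p,q=[onz(T,(180+u/4.7,170+v/4.7),.01) for u,v in(a,b)];w=q-p;print("dir",np.rad2deg(np.arctan2(w[1],w[0])))
w=s[:2]-L[:2];print("dir lock",np.rad2deg(np.arctan2(w[1],w[0])))
print("gold",onz(T,(312,212),.12),"pad",onz(T,(320.2,209.4),.096))
E
```

```text
top fit [ 0.4664 -0.3334  0.06  ] 50
[(10, np.float64(-0.5)), (20, np.float64(1.9)), (25, np.float64(-0.9)), (40, np.float64(-0.9)), (45, np.float64(-0.1)), (50, np.float64(-0.1)), (55, np.float64(-0.5)), (60, np.float64(-0.1)), (65, np.float64(-0.1)), (70, np.float64(0.3)), (75, np.float64(-0.9)), (80, np.float64(-0.1)), (85, np.float64(-0.5)), (90, np.float64(-0.9)), (95, np.float64(-0.5)), (100, np.float64(0.3)), (105, np.float64(1.5)), (110, np.float64(1.5)), (115, np.float64(2.0)), (120, np.float64(2.0)), (125, np.float64(1.6)), (130, np.float64(1.2)), (135, np.float64(-0.0)), (180, np.float64(6.4)), (205, np.float64(-1.6)), (210, np.float64(-0.8)), (215, np.float64(-0.8)), (220, np.float64(-0.8)), (225, np.float64(-0.8)), (230, np.float64(-0.4)), (235, np.float64(-0.4)), (240, np.float64(-0.8)), (245, np.float64(0.0)), (250, np.float64(-0.8)), (255, np.float64(-0.0)), (260, np.float64(0.4)), (265, np.float64(0.4)), (270, np.float64(0.4)), (275, np.float64(0.8)), (280, np.float64(-0.0)), (285, np.float64(0.8)), (290, np.float64(0.8)), (295, np.float64(0.8)), (300, np.float64(0.3
[... 1018 characters left out ...]
np.float64(-0.7)), (205, np.float64(-0.3)), (230, np.float64(-7.0)), (235, np.float64(-4.2)), (240, np.float64(3.8)), (280, np.float64(0.5)), (285, np.float64(1.3)), (290, np.float64(0.9)), (295, np.float64(0.9)), (300, np.float64(0.9)), (305, np.float64(-0.3)), (310, np.float64(0.1)), (315, np.float64(-1.1)), (320, np.float64(1.3))]
lock [ 0.44105959 -0.22466692  0.032     ] dist 0.11159612793547723
dark side [251 140  18  13  86] [258.4 145.8]
dark side [297 165   9  21 161] [301.  175.8]
dark side [276 232  19  15 229] [284.7 238.9]
dir -77.21263846660959
dir -76.48517439601993
dir lock -76.89057970130642
gold [ 0.4887551  -0.44174751  0.12      ] pad [ 0.49505691 -0.46150115  0.096     ]
```

The bulge shows in both views at about 117° in the world frame, and the stand's +y points along -77°, so the wheel has to turn about +166°. I'm moving above the pad with the jaws shut.

send_rows(
  steps=[
    {"dp": [-60, 13, 0], "roll": -0.18, "jaw": 0},
    {"dp": [-120, 26, 0], "roll": -0.36, "jaw": 0},
    {"dp": [-180, 38, 0], "roll": -0.54, "jaw": 0},
    {"dp": [-240, 50, 0], "roll": -0.72, "jaw": 0},
    {"dp": [-297, 62, 0], "roll": -0.9, "jaw": 0},
  ],
  newtons=15,
)

```text
time_s: 0.72
tcp_pos: [0.4985, -0.4642, 0.2402]
eef_rot: [180.0, 0.0, -107.1]
contact_force: [1.5, -0.5, -0.8]
gripper_width: 0.0433
gripper_force: 0.0
```

```bash
cat > st.py <<'E'
from m import *
from plant import r
C=np.array([.4665,-.3342]);A=np.deg2rad(-77);u=np.array([np.cos(A),np.sin(A)]);v=np.array([np.sin(A),-np.cos(A)])
def where():
    s=r.get_state();p=s["tcp_pos"];q=p[:2]-C
    print("t",round(s["time_s"],2),"stand x,y,z mm",(1e3*np.array([q@v,q@u,p[2]])).round(1),"rpy",s["eef_rot"].round(1),"F",s["contact_force"].round(1),"w",round(s["gripper_width"]*1e3,1),round(s["gripper_force"],1))
    return s
if __name__=="__main__":where()
E
python3 st.py; python3 - <<'E'
from m import *
d=pickle.load(open("c0.pkl","rb"));T,S=d["top"],d["side"]
C=np.array([.4665,-.3342])
for P in (onz(T,(254.9,249.4),.121),onz(S,(301,175.8),.100),onz(S,(301.3,166.5),.119)):
    w=P[:2]-C;print(P.round(4),np.hypot(*w).round(4),np.rad2deg(np.arctan2(w[1],w[0])).round(1))
E
```

```text
t 0.72 stand x,y,z mm [ -2.  133.9 240.2] rpy [ 180.     0.  -107.1] F [ 1.5 -0.5 -0.8] w 43.3 0.0
[ 0.422 -0.332  0.121] 0.0446 177.2
[ 0.4221 -0.3323  0.1   ] 0.0444 177.5
[ 0.4226 -0.3351  0.119 ] 0.0439 -178.9
```

send_rows(
  steps=[
    {"dp": [0, 0, 20], "roll": -0.18, "jaw": 0},
    {"dp": [0, 0, 40], "roll": -0.36, "jaw": 0},
    {"dp": [0, 0, 60], "roll": -0.525, "jaw": 0},
    {"dp": [0, 0, 80], "roll": -0.525, "jaw": 0},
    {"dp": [0, 0, 90], "roll": -0.525, "jaw": 0},
  ],
)

```text
time_s: 1.35
tcp_pos: [0.4964, -0.4652, 0.1489]
eef_rot: [179.9, 0.1, -77.4]
contact_force: [-0.3, 0.1, 0.8]
gripper_width: 0.0008
gripper_force: 0.0
```

```bash
python3 - <<'E'
from st import *
where()
c=r.capture("wrist");d=r.capture("side");pickle.dump((c,d),open("c1.pkl","wb"))
a=cv2.resize(c["image"],(400,300));b=cv2.resize(d["image"][110:260,225:375],(400,400))
o=np.zeros((400,800,3),np.uint8);o[:300,:400]=a;o[:,400:]=b
cv2.imwrite("pics/w1.png",o)
E
```

```text
t 1.35 stand x,y,z mm [  0.3 134.4 148.9] rpy [ 1.799e+02  1.000e-01 -7.740e+01] F [-0.3  0.1  0.8] w 0.8 0.0
```

View pics/w1.png

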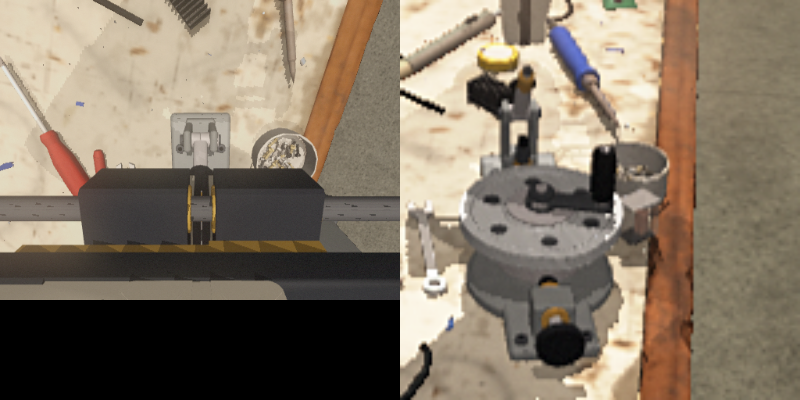

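The fingertips hang right above the raised pointer (gold nose at about (525,75) in the right half). Now I'm pressing the pad down along its arc.

send_rows(
  steps=[
    {"dp": [3, 0, 15], "roll": 0, "jaw": 0},
    {"dp": [3.5, 0, 30], "roll": 0, "jaw": 0},
    {"dp": [1, 0, 36], "roll": 0, "jaw": 0},
    {"dp": [-3.5, 0, 39.5], "roll": 0, "jaw": 0},
    {"dp": [-7, 0, 43], "roll": 0, "jaw": 0},
  ],
)

```text
time_s: 2.08
tcp_pos: [0.4955, -0.4588, 0.1078]
eef_rot: [-180.0, -0.0, -77.3]
contact_force: [-1.5, -1.7, 0.8]
gripper_width: 0.0007
gripper_force: 0.8
```

send_rows(
  steps=[
    {"dp": [-5, 0, 3.5], "roll": 0, "jaw": 0},
    {"dp": [-8.5, 0, 8], "roll": 0, "jaw": 0},
    {"dp": [-11, 0, 12.5], "roll": 0, "jaw": 0},
    {"dp": [-13, 0, 17], "roll": 0, "jaw": 0},
    {"dp": [-14, 0, 19], "roll": 0, "jaw": 0},
  ],
)

```text
time_s: 2.7
tcp_pos: [0.4925, -0.445, 0.0881]
eef_rot: [180.0, 0.0, -77.3]
contact_force: [1.0, -1.5, 1.6]
gripper_width: 0.0007
gripper_force: 0.6
```

send_rows(
  steps=[
    {"dp": [-0.5, 0, 1], "roll": 0, "jaw": 0},
    {"dp": [-1, 0, 2], "roll": 0, "jaw": 0},
    {"dp": [-1.5, 0, 3], "roll": 0, "jaw": 0},
    {"dp": [-2, 0, 4], "roll": 0, "jaw": 0},
    {"dp": [-2, 0, 4.5], "roll": 0, "jaw": 0},
  ],
)

```text
time_s: 3.32
tcp_pos: [0.4919, -0.4431, 0.084]
eef_rot: [180.0, 0.0, -77.3]
contact_force: [0.6, -0.1, 0.7]
gripper_width: 0.0002
gripper_force: 0.6
```

```bash
python3 - <<'E'
from st import *
where()
d=r.capture("side");cv2.imwrite("pics/s2.png",cv2.resize(d["image"][100:260,225:375],None,fx=3.5,fy=3.5))
E
```

```text
t 3.33 stand x,y,z mm [ -0.3 111.8  84. ] rpy [180.    0.  -77.3] F [ 0.6 -0.1  0.7] w 0.2 0.6
```

View pics/s2.png

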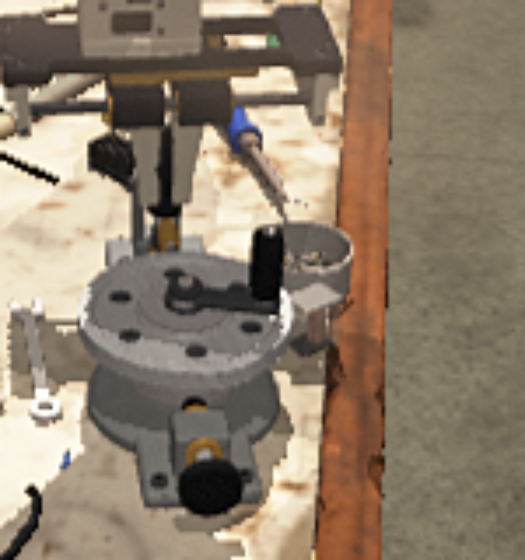

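The gold plunger at (165,232) is near level and the fingers are on the pad. I'm pressing on to the rest.

send_rows(
  steps=[
    {"dp": [0, 0, 0.5], "roll": 0, "jaw": 0},
    {"dp": [0, 0, 1], "roll": 0, "jaw": 0},
    {"dp": [0, 0, 1.5], "roll": 0, "jaw": 0},
    {"dp": [0, 0, 1.5], "roll": 0, "jaw": 0},
  ],
)

```text
time_s: 3.88
tcp_pos: [0.4919, -0.4431, 0.0833]
eef_rot: [180.0, 0.0, -77.3]
contact_force: [-0.8, 3.1, 7.4]
gripper_width: 0.0006
gripper_force: 3.5
```

send_rows(
  steps=[
    {"dp": [0, 0, 0.4], "roll": 0, "jaw": 0},
    {"dp": [0, 0, 0.5], "roll": 0, "jaw": 0},
    {"dp": [0, 0, 0.5], "roll": 0, "jaw": 0},
  ],
)

```text
time_s: 4.25
tcp_pos: [0.492, -0.4431, 0.0832]
eef_rot: [-180.0, -0.0, -77.3]
contact_force: [-2.2, 3.7, 9.7]
gripper_width: 0.0004
gripper_force: 4.9
```

send_rows(
  steps=[
    {"dp": [0, 0, -20], "roll": 0, "jaw": 0},
    {"dp": [0, 0, -70], "roll": 0, "jaw": 0},
    {"dp": [-40, 15, -85], "roll": 0, "jaw": 30},
    {"dp": [-90, 30, -85], "roll": 0, "jaw": 50},
    {"dp": [-122.5, 43, -85], "roll": 0, "jaw": 50},
  ],
)

```text
time_s: 4.88
tcp_pos: [0.4219, -0.3316, 0.1671]
eef_rot: [-180.0, 0.0, -77.3]
contact_force: [0.4, -0.4, 0.5]
gripper_width: 0.0245
gripper_force: 0.0
```

```bash
python3 - <<'E'
from st import *
where()
T=r.capture("top");d=r.capture("side");pickle.dump((T,d),open("c2.pkl","wb"))
print("knob should be",(1e3*np.array([v@(np.array([.4225,-.3327])-C),u@(np.array([.4225,-.3327])-C)])).round(1))
a=cv2.resize(T["image"][180:280,185:345],None,fx=2.5,fy=2.5);b=cv2.resize(d["image"][130:250,225:345],(400,400))
o=np.zeros((400,800,3),np.uint8);o[:a.shape[0],:400]=a;o[:,400:]=b
cv2.imwrite("pics/s3.png",o)
E
```

```text
t 4.88 stand x,y,z mm [ 42.9 -12.5 167.1] rpy [-180.     0.   -77.3] F [ 0.4 -0.4  0.5] w 24.5 0.0
knob should be [ 42.5 -11.4]
```

View pics/s3.png

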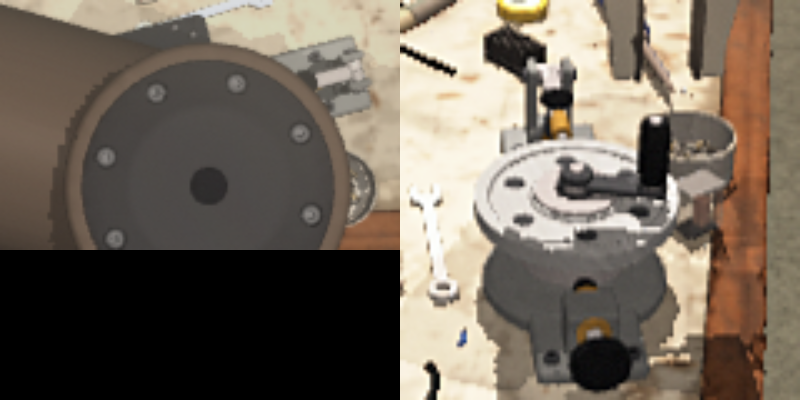

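The pointer is down, with pad (556,97) and plunger (562,125) level with the rim. I'm checking that the jaws are centred over the knob (655,150).

```bash
python3 - <<'E'
from st import *
T,S=pickle.load(open("c2.pkl","rb"))
print(proj(S,[[.4219,-.3316,.153],[.4219,-.3316,.121],[.4219,-.3316,.08]]))
w=np.array([*(v),0])*.012
k=(S["image"].max(2)<40).astype(np.uint8);n,lab,st,ce=cv2.connectedComponentsWithStats(k)
for i in range(1,n):
    if 290<ce[i][0]<315 and 140<ce[i][1]<190 and st[i,4]>40:
        ys,xs=np.where(lab==i)
        for y in range(ys.min(),ys.max()+1,3): print(y,xs[ys==y].min(),xs[ys==y].max())
E
```

```text
[[302.43107583 151.73712447]
 [301.61156961 166.57238746]
 [300.60616798 184.77285656]]
166 298 304
169 298 305
172 297 305
175 297 305
178 297 305
181 296 305
184 297 304
187 303 304
```

send_rows(
  steps=[
    {"dp": [0.5, 0, 0], "roll": 0, "jaw": 50},
    {"dp": [0.5, 0, 20], "roll": 0, "jaw": 50},
    {"dp": [0.5, 0, 40], "roll": 0, "jaw": 50},
    {"dp": [0.5, 0, 60], "roll": 0, "jaw": 50},
    {"dp": [0.5, 0, 66], "roll": 0, "jaw": 50},
  ],
)

```text
time_s: 5.6
tcp_pos: [0.423, -0.3341, 0.0994]
eef_rot: [179.9, 0.1, -77.4]
contact_force: [-0.5, -0.2, 1.7]
gripper_width: 0.0439
gripper_force: 0.0
```

send_rows(
  steps=[
    {"dp": [0, 0, 0], "roll": 0, "jaw": 30},
    {"dp": [0, 0, 0], "roll": 0, "jaw": 22},
    {"dp": [0, 0, 0], "roll": 0, "jaw": 15},
    {"dp": [0, 0, 0], "roll": 0, "jaw": 10},
    {"dp": [0, 0, 0], "roll": 0, "jaw": 10},
  ],
  newtons=12,
)

```text
time_s: 6.22
tcp_pos: [0.4237, -0.3338, 0.1017]
eef_rot: [-179.9, -0.0, -77.3]
contact_force: [-0.3, 0.3, 4.0]
gripper_width: 0.0176
gripper_force: 12.0
```

```bash
python3 st.py
```

```text
t 6.22 stand x,y,z mm [ 41.6 -10.  101.7] rpy [-179.9   -0.   -77.3] F [-0.3  0.3  4. ] w 17.6 12.0
```

```bash
cat > arc.py <<'E'
import numpy as np,sys
# knob world angle at start, then increments
def arc(phi0,incs,R=44.,yaw=-77.3):
    a=np.deg2rad(yaw);ex=np.array([np.cos(a),np.sin(a)]);ey=np.array([np.sin(a),-np.cos(a)])
    f=lambda p:R*np.array([np.cos(np.deg2rad(p)),np.sin(np.deg2rad(p))])
    for i in incs:
        d=f(phi0+i)-f(phi0);print(i,[round(float(d@ex),1),round(float(d@ey),1)])
arc(float(sys.argv[1]),[float(x) for x in sys.argv[2:]])
E
for p in 178.5 218.5 258.5; do echo $p; python3 arc.py $p 8 16 24 32 40; done
```

```text
178.5
8.0 [6.0, 1.1]
16.0 [12.2, 1.3]
24.0 [18.3, 0.7]
32.0 [24.2, -0.8]
40.0 [29.9, -3.0]
218.5
8.0 [5.3, -3.1]
16.0 [10.2, -6.8]
24.0 [14.5, -11.2]
32.0 [18.1, -16.2]
40.0 [21.0, -21.6]
258.5
8.0 [2.1, -5.8]
16.0 [3.4, -11.8]
24.0 [3.9, -17.9]
32.0 [3.5, -24.0]
40.0 [2.2, -30.0]
```

send_rows(
  steps=[
    {"dp": [6, 1.1, 0], "roll": 0, "jaw": 10},
    {"dp": [12.2, 1.3, 0], "roll": 0, "jaw": 10},
    {"dp": [18.3, 0.7, 0], "roll": 0, "jaw": 10},
    {"dp": [24.2, -0.8, 0], "roll": 0, "jaw": 10},
    {"dp": [29.9, -3, 0], "roll": 0, "jaw": 10},
  ],
)

```text
time_s: 6.85
tcp_pos: [0.4326, -0.3628, 0.1016]
eef_rot: [180.0, -0.0, -77.3]
contact_force: [-1.7, 1.1, 6.7]
gripper_width: 0.0177
gripper_force: 12.0
```

```bash
python3 st.py
```

```text
t 6.85 stand x,y,z mm [ 39.4  20.2 101.6] rpy [180.   -0.  -77.3] F [-1.7  1.1  6.7] w 17.7 12.0
```

send_rows(
  steps=[
    {"dp": [5.3, -3.1, 0], "roll": 0, "jaw": 10},
    {"dp": [10.2, -6.8, 0], "roll": 0, "jaw": 10},
    {"dp": [14.5, -11.2, 0], "roll": 0, "jaw": 10},
    {"dp": [18.1, -16.2, 0], "roll": 0, "jaw": 10},
    {"dp": [21, -21.6, 0], "roll": 0, "jaw": 10},
  ],
)

```text
time_s: 7.48
tcp_pos: [0.4585, -0.379, 0.1017]
eef_rot: [180.0, -0.1, -77.3]
contact_force: [-2.6, -2.7, 4.7]
gripper_width: 0.0177
gripper_force: 12.0
```

send_rows(
  steps=[
    {"dp": [2.1, -5.8, 0], "roll": 0, "jaw": 10},
    {"dp": [3.4, -11.8, 0], "roll": 0, "jaw": 10},
    {"dp": [3.9, -17.9, 0], "roll": 0, "jaw": 10},
    {"dp": [3.5, -24, 0], "roll": 0, "jaw": 10},
    {"dp": [2.2, -30, 0], "roll": 0, "jaw": 10},
  ],
)

```text
time_s: 8.1
tcp_pos: [0.4895, -0.3742, 0.1017]
eef_rot: [-179.9, -0.1, -77.3]
contact_force: [0.6, -3.8, 4.5]
gripper_width: 0.0179
gripper_force: 12.0
```

```bash
python3 st.py; python3 arc.py 298.5 3 6 8 9 10 12 ; python3 arc.py 308.5 2 4 5 6;python3 - <<'E'
from st import *
S=r.capture("side");pickle.dump(S,open("c4.pkl","wb"))
s2,e,m,res=fit(S,np.array([.4667,-.3365]),.066);print(s2.round(4))
print([(int(round(np.rad2deg(a))),float(round(q*1e3,1))) for a,q in zip(e[m,0],res)])
E
```

```text
t 8.1 stand x,y,z mm [-13.4  44.1 101.7] rpy [-1.799e+02 -1.000e-01 -7.730e+01] F [ 0.6 -3.8  4.5] w 17.9 12.0
3.0 [-0.7, -2.2]
6.0 [-1.5, -4.4]
8.0 [-2.1, -5.8]
9.0 [-2.4, -6.5]
10.0 [-2.7, -7.2]
12.0 [-3.4, -8.5]
2.0 [-0.7, -1.4]
4.0 [-1.4, -2.7]
5.0 [-1.8, -3.4]
6.0 [-2.2, -4.0]
[ 0.467  -0.3369  0.0601]
[(30, -1.0), (35, -0.2), (40, 0.2), (45, 0.2), (135, 0.6), (140, 0.6), (145, 0.6), (150, 0.6), (155, -0.1), (160, -0.1), (165, 6.3), (175, -6.5), (180, -6.5), (185, -6.5), (190, -6.5), (195, -6.5), (200, -6.5), (205, -6.5), (215, -0.1), (220, 0.3), (225, 1.5), (230, 2.3), (235, 4.3), (240, 5.9), (265, 0.7), (270, -0.1), (275, -0.1), (280, -0.1), (285, 5.1), (305, -0.5), (310, -2.1)]
```

```bash
python3 arc.py 298.5 4 8 12 16 20; for p in 318.5 323.5 328.5 333.5 338.5 343.5 348.5 353.5 358.5 363.5; do echo $p; python3 arc.py $p 1 2 3 4 5; done
```

```text
4.0 [-0.9, -2.9]
8.0 [-2.1, -5.8]
12.0 [-3.4, -8.5]
16.0 [-4.9, -11.2]
20.0 [-6.7, -13.8]
318.5
1.0 [-0.5, -0.6]
2.0 [-0.9, -1.2]
3.0 [-1.4, -1.8]
4.0 [-1.9, -2.4]
5.0 [-2.4, -3.0]
323.5
1.0 [-0.5, -0.6]
2.0 [-1.0, -1.1]
3.0 [-1.6, -1.7]
4.0 [-2.1, -2.3]
5.0 [-2.6, -2.8]
328.5
1.0 [-0.6, -0.5]
2.0 [-1.1, -1.1]
3.0 [-1.7, -1.6]
4.0 [-2.3, -2.1]
5.0 [-2.9, -2.6]
333.5
1.0 [-0.6, -0.5]
2.0 [-1.2, -0.9]
3.0 [-1.8, -1.4]
4.0 [-2.4, -1.9]
5.0 [-3.1, -2.3]
338.5
1.0 [-0.6, -0.4]
2.0 [-1.3, -0.8]
3.0 [-1.9, -1.2]
4.0 [-2.6, -1.6]
5.0 [-3.3, -2.0]
343.5
1.0 [-0.7, -0.4]
2.0 [-1.4, -0.7]
3.0 [-2.0, -1.1]
4.0 [-2.7, -1.4]
5.0 [-3.4, -1.7]
348.5
1.0 [-0.7, -0.3]
2.0 [-1.4, -0.6]
3.0 [-2.1, -0.9]
4.0 [-2.8, -1.2]
5.0 [-3.6, -1.4]
353.5
1.0 [-0.7, -0.2]
2.0 [-1.5, -0.5]
3.0 [-2.2, -0.7]
4.0 [-2.9, -0.9]
5.0 [-3.7, -1.1]
358.5
1.0 [-0.7, -0.2]
2.0 [-1.5, -0.4]
3.0 [-2.2, -0.5]
4.0 [-3.0, -0.6]
5.0 [-3.8, -0.8]
363.5
1.0 [-0.8, -0.1]
2.0 [-1.5, -0.2]
3.0 [-2.3, -0.3]
4.0 [-3.0, -0.4]
5.0 [-3.8, -0.4]
```

send_rows(
  steps=[
    {"dp": [-0.9, -2.9, 0], "roll": 0, "jaw": 10},
    {"dp": [-2.1, -5.8, 0], "roll": 0, "jaw": 10},
    {"dp": [-3.4, -8.5, 0], "roll": 0, "jaw": 10},
    {"dp": [-4.9, -11.2, 0], "roll": 0, "jaw": 10},
    {"dp": [-6.7, -13.8, 0], "roll": 0, "jaw": 10},
  ],
)

```text
time_s: 8.78
tcp_pos: [0.5014, -0.3641, 0.1017]
eef_rot: [-179.9, -0.1, -77.3]
contact_force: [1.4, -3.4, 6.6]
gripper_width: 0.0176
gripper_force: 12.0
```

send_rows(
  steps=[
    {"dp": [-0.5, -0.6, 0], "roll": 0, "jaw": 10},
    {"dp": [-0.9, -1.2, 0], "roll": 0, "jaw": 10},
    {"dp": [-1.4, -1.8, 0], "roll": 0, "jaw": 10},
    {"dp": [-1.9, -2.4, 0], "roll": 0, "jaw": 10},
    {"dp": [-2.4, -3, 0], "roll": 0, "jaw": 10},
  ],
)

```text
time_s: 9.4
tcp_pos: [0.5033, -0.3616, 0.1017]
eef_rot: [-179.9, -0.1, -77.3]
contact_force: [1.3, -6.4, 6.3]
gripper_width: 0.0174
gripper_force: 12.0
```

send_rows(
  steps=[
    {"dp": [-0.5, -0.6, 0], "roll": 0, "jaw": 10},
    {"dp": [-1, -1.1, 0], "roll": 0, "jaw": 10},
    {"dp": [-1.6, -1.7, 0], "roll": 0, "jaw": 10},
    {"dp": [-2.1, -2.3, 0], "roll": 0, "jaw": 10},
    {"dp": [-2.6, -2.8, 0], "roll": 0, "jaw": 10},
  ],
)

```text
time_s: 10.02
tcp_pos: [0.5052, -0.3587, 0.1017]
eef_rot: [-180.0, -0.1, -77.3]
contact_force: [-0.5, -8.3, 5.4]
gripper_width: 0.0178
gripper_force: 12.0
```

send_rows(
  steps=[
    {"dp": [-0.6, -0.5, 0], "roll": 0, "jaw": 10},
    {"dp": [-1.1, -1.1, 0], "roll": 0, "jaw": 10},
    {"dp": [-1.7, -1.6, 0], "roll": 0, "jaw": 10},
    {"dp": [-2.3, -2.1, 0], "roll": 0, "jaw": 10},
    {"dp": [-2.9, -2.6, 0], "roll": 0, "jaw": 10},
  ],
)

```text
time_s: 10.65
tcp_pos: [0.507, -0.3554, 0.1017]
eef_rot: [-180.0, -0.1, -77.3]
contact_force: [-0.9, -8.6, 6.0]
gripper_width: 0.018
gripper_force: 12.0
```

send_rows(
  steps=[
    {"dp": [-0.6, -0.5, 0], "roll": 0, "jaw": 10},
    {"dp": [-1.2, -0.9, 0], "roll": 0, "jaw": 10},
    {"dp": [-1.8, -1.4, 0], "roll": 0, "jaw": 10},
    {"dp": [-2.4, -1.9, 0], "roll": 0, "jaw": 10},
    {"dp": [-3.1, -2.3, 0], "roll": 0, "jaw": 10},
  ],
)

```text
time_s: 11.28
tcp_pos: [0.5085, -0.3519, 0.1017]
eef_rot: [-180.0, -0.1, -77.3]
contact_force: [-0.3, -9.1, 5.7]
gripper_width: 0.0177
gripper_force: 12.0
```

send_rows(
  steps=[
    {"dp": [-0.6, -0.4, 0], "roll": 0, "jaw": 10},
    {"dp": [-1.3, -0.8, 0], "roll": 0, "jaw": 10},
    {"dp": [-1.9, -1.2, 0], "roll": 0, "jaw": 10},
    {"dp": [-2.6, -1.6, 0], "roll": 0, "jaw": 10},
    {"dp": [-3.3, -2, 0], "roll": 0, "jaw": 10},
  ],
)

```text
time_s: 11.9
tcp_pos: [0.5098, -0.3482, 0.1017]
eef_rot: [-180.0, -0.1, -77.3]
contact_force: [-0.5, -7.8, 5.8]
gripper_width: 0.0178
gripper_force: 12.0
```

send_rows(
  steps=[
    {"dp": [-0.7, -0.4, 0], "roll": 0, "jaw": 10},
    {"dp": [-1.4, -0.7, 0], "roll": 0, "jaw": 10},
    {"dp": [-2, -1.1, 0], "roll": 0, "jaw": 10},
    {"dp": [-2.7, -1.4, 0], "roll": 0, "jaw": 10},
    {"dp": [-3.4, -1.7, 0], "roll": 0, "jaw": 10},
  ],
)

```text
time_s: 12.52
tcp_pos: [0.5108, -0.3442, 0.1017]
eef_rot: [-180.0, -0.1, -77.3]
contact_force: [0.3, -6.3, 6.6]
gripper_width: 0.0178
gripper_force: 12.0
```

send_rows(
  steps=[
    {"dp": [-0.7, -0.3, 0], "roll": 0, "jaw": 10},
    {"dp": [-1.4, -0.6, 0], "roll": 0, "jaw": 10},
    {"dp": [-2.1, -0.9, 0], "roll": 0, "jaw": 10},
    {"dp": [-2.8, -1.2, 0], "roll": 0, "jaw": 10},
    {"dp": [-3.6, -1.4, 0], "roll": 0, "jaw": 10},
  ],
)

```text
time_s: 13.15
tcp_pos: [0.5114, -0.3401, 0.1017]
eef_rot: [-180.0, -0.1, -77.3]
contact_force: [0.3, -3.9, 6.7]
gripper_width: 0.0175
gripper_force: 12.0
```

send_rows(
  steps=[
    {"dp": [-0.7, -0.2, 0], "roll": 0, "jaw": 10},
    {"dp": [-1.5, -0.5, 0], "roll": 0, "jaw": 10},
    {"dp": [-2.2, -0.7, 0], "roll": 0, "jaw": 10},
    {"dp": [-2.9, -0.9, 0], "roll": 0, "jaw": 10},
    {"dp": [-3.7, -1.1, 0], "roll": 0, "jaw": 10},
  ],
)

```text
time_s: 13.78
tcp_pos: [0.5117, -0.3359, 0.1016]
eef_rot: [-180.0, -0.0, -77.3]
contact_force: [0.7, -2.9, 7.7]
gripper_width: 0.0177
gripper_force: 12.0
```

send_rows(
  steps=[
    {"dp": [-0.7, -0.2, 0], "roll": 0, "jaw": 10},
    {"dp": [-1.5, -0.4, 0], "roll": 0, "jaw": 10},
    {"dp": [-2.2, -0.5, 0], "roll": 0, "jaw": 10},
    {"dp": [-3, -0.6, 0], "roll": 0, "jaw": 10},
    {"dp": [-3.8, -0.8, 0], "roll": 0, "jaw": 10},
  ],
)

```text
time_s: 14.4
tcp_pos: [0.5115, -0.3316, 0.1016]
eef_rot: [-180.0, -0.0, -77.3]
contact_force: [0.9, -1.1, 8.3]
gripper_width: 0.0177
gripper_force: 12.0
```

send_rows(
  steps=[
    {"dp": [-0.8, -0.1, 0], "roll": 0, "jaw": 10},
    {"dp": [-1.5, -0.2, 0], "roll": 0, "jaw": 10},
    {"dp": [-2.3, -0.3, 0], "roll": 0, "jaw": 10},
    {"dp": [-3, -0.4, 0], "roll": 0, "jaw": 10},
    {"dp": [-3.8, -0.4, 0], "roll": 0, "jaw": 10},
  ],
)

```text
time_s: 15.02
tcp_pos: [0.511, -0.3279, 0.1016]
eef_rot: [-180.0, -0.0, -77.3]
contact_force: [0.6, -1.4, 8.4]
gripper_width: 0.0178
gripper_force: 12.0
```

send_rows(
  steps=[
    {"dp": [0.8, 0.1, 0], "roll": 0, "jaw": 10},
    {"dp": [1.5, 0.1, 0], "roll": 0, "jaw": 10},
    {"dp": [2.3, 0.2, 0], "roll": 0, "jaw": 10},
    {"dp": [3, 0.3, 0], "roll": 0, "jaw": 10},
    {"dp": [3.8, 0.4, 0], "roll": 0, "jaw": 10},
  ],
)

```text
time_s: 15.65
tcp_pos: [0.5114, -0.3313, 0.1016]
eef_rot: [-180.0, 0.0, -77.3]
contact_force: [-0.2, 1.5, 9.6]
gripper_width: 0.0175
gripper_force: 12.0
```

send_rows(
  steps=[
    {"dp": [0.8, 0.2, 0], "roll": 0, "jaw": 10},
    {"dp": [1.6, 0.3, 0], "roll": 0, "jaw": 10},
    {"dp": [2.3, 0.4, 0], "roll": 0, "jaw": 10},
    {"dp": [3.1, 0.6, 0], "roll": 0, "jaw": 10},
    {"dp": [3.8, 0.8, 0], "roll": 0, "jaw": 10},
  ],
)

```text
time_s: 16.27
tcp_pos: [0.5117, -0.3349, 0.1016]
eef_rot: [-179.9, 0.0, -77.3]
contact_force: [0.7, 3.3, 10.2]
gripper_width: 0.0175
gripper_force: 12.0
```

send_rows(
  steps=[
    {"dp": [0.8, 0.2, 0], "roll": 0, "jaw": 10},
    {"dp": [1.5, 0.4, 0], "roll": 0, "jaw": 10},
    {"dp": [2.2, 0.6, 0], "roll": 0, "jaw": 10},
    {"dp": [3, 0.9, 0], "roll": 0, "jaw": 10},
    {"dp": [3.7, 1.1, 0], "roll": 0, "jaw": 10},
  ],
)

```text
time_s: 16.9
tcp_pos: [0.5117, -0.3382, 0.1016]
eef_rot: [-179.9, 0.1, -77.3]
contact_force: [2.1, 6.8, 11.3]
gripper_width: 0.0179
gripper_force: 12.0
```

send_rows(
  steps=[
    {"dp": [0.8, 0.2, 0], "roll": 0, "jaw": 10},
    {"dp": [1.5, 0.5, 0], "roll": 0, "jaw": 10},
    {"dp": [2.2, 0.8, 0], "roll": 0, "jaw": 10},
    {"dp": [2.9, 1.1, 0], "roll": 0, "jaw": 10},
    {"dp": [3.6, 1.4, 0], "roll": 0, "jaw": 10},
  ],
)

```text
time_s: 17.52
tcp_pos: [0.5114, -0.3417, 0.1016]
eef_rot: [-179.9, 0.1, -77.3]
contact_force: [2.2, 7.1, 10.5]
gripper_width: 0.0176
gripper_force: 12.0
```

send_rows(
  steps=[
    {"dp": [0.7, 0.3, 0], "roll": 0, "jaw": 10},
    {"dp": [1.4, 0.6, 0], "roll": 0, "jaw": 10},
    {"dp": [2, 1, 0], "roll": 0, "jaw": 10},
    {"dp": [2.7, 1.3, 0], "roll": 0, "jaw": 10},
    {"dp": [3.4, 1.7, 0], "roll": 0, "jaw": 10},
  ],
)

```text
time_s: 18.15
tcp_pos: [0.5107, -0.3453, 0.1016]
eef_rot: [-179.9, 0.1, -77.3]
contact_force: [3.4, 8.8, 10.1]
gripper_width: 0.0174
gripper_force: 12.0
```

send_rows(
  steps=[
    {"dp": [0.7, 0.4, 0], "roll": 0, "jaw": 10},
    {"dp": [1.4, 0.8, 0], "roll": 0, "jaw": 10},
    {"dp": [2, 1.2, 0], "roll": 0, "jaw": 10},
    {"dp": [2.7, 1.6, 0], "roll": 0, "jaw": 10},
    {"dp": [3.3, 2, 0], "roll": 0, "jaw": 10},
  ],
)

```text
time_s: 18.77
tcp_pos: [0.5097, -0.349, 0.1016]
eef_rot: [-179.8, 0.1, -77.3]
contact_force: [3.7, 7.4, 8.9]
gripper_width: 0.0177
gripper_force: 12.0
```

send_rows(
  steps=[
    {"dp": [0.7, 0.4, 0], "roll": 0, "jaw": 10},
    {"dp": [1.3, 0.9, 0], "roll": 0, "jaw": 10},
    {"dp": [1.9, 1.4, 0], "roll": 0, "jaw": 10},
    {"dp": [2.5, 1.8, 0], "roll": 0, "jaw": 10},
    {"dp": [3.1, 2.3, 0], "roll": 0, "jaw": 10},
  ],
)

```text
time_s: 19.4
tcp_pos: [0.5084, -0.3528, 0.1017]
eef_rot: [-179.8, 0.0, -77.3]
contact_force: [4.7, 6.5, 8.8]
gripper_width: 0.0177
gripper_force: 12.0
```

send_rows(
  steps=[
    {"dp": [0.6, 0.5, 0], "roll": 0, "jaw": 10},
    {"dp": [1.2, 1, 0], "roll": 0, "jaw": 10},
    {"dp": [1.8, 1.5, 0], "roll": 0, "jaw": 10},
    {"dp": [2.3, 2.1, 0], "roll": 0, "jaw": 10},
    {"dp": [2.9, 2.6, 0], "roll": 0, "jaw": 10},
  ],
)

```text
time_s: 20.02
tcp_pos: [0.5066, -0.3565, 0.1017]
eef_rot: [-179.8, -0.0, -77.3]
contact_force: [3.7, 3.9, 7.6]
gripper_width: 0.0177
gripper_force: 12.0
```

send_rows(
  steps=[
    {"dp": [0.5, 0.5, 0], "roll": 0, "jaw": 10},
    {"dp": [1, 1.1, 0], "roll": 0, "jaw": 10},
    {"dp": [1.6, 1.7, 0], "roll": 0, "jaw": 10},
    {"dp": [2.1, 2.2, 0], "roll": 0, "jaw": 10},
    {"dp": [2.6, 2.8, 0], "roll": 0, "jaw": 10},
  ],
)

```text
time_s: 20.65
tcp_pos: [0.5044, -0.3601, 0.1017]
eef_rot: [-179.8, -0.0, -77.3]
contact_force: [4.3, 1.9, 6.5]
gripper_width: 0.018
gripper_force: 12.0
```

send_rows(
  steps=[
    {"dp": [0.5, 0.6, 0], "roll": 0, "jaw": 10},
    {"dp": [1, 1.2, 0], "roll": 0, "jaw": 10},
    {"dp": [1.4, 1.8, 0], "roll": 0, "jaw": 10},
    {"dp": [1.9, 2.4, 0], "roll": 0, "jaw": 10},
    {"dp": [2.4, 3, 0], "roll": 0, "jaw": 10},
  ],
)

```text
time_s: 21.28
tcp_pos: [0.5019, -0.3636, 0.1017]
eef_rot: [-179.8, -0.1, -77.3]
contact_force: [3.9, -1.4, 6.0]
gripper_width: 0.0177
gripper_force: 12.0
```

```bash
python3 - <<'E'
import numpy as np
from scipy.optimize import least_squares
F=np.array([[.5014,-.3641,1.4,-3.4],[.5033,-.3616,1.3,-6.4],[.5052,-.3587,-.5,-8.3],[.507,-.3554,-.9,-8.6],[.5085,-.3519,-.3,-9.1],[.5098,-.3482,-.5,-7.8],[.5108,-.3442,.3,-6.3],[.5114,-.3401,.3,-3.9],[.5117,-.3359,.7,-2.9],[.5115,-.3316,.9,-1.1],[.511,-.3279,.6,-1.4]])
B=np.array([[.5114,-.3313,-.2,1.5],[.5117,-.3349,.7,3.3],[.5117,-.3382,2.1,6.8],[.5114,-.3417,2.2,7.1],[.5107,-.3453,3.4,8.8],[.5097,-.349,3.7,7.4],[.5084,-.3528,4.7,6.5],[.5066,-.3565,3.7,3.9],[.5044,-.3601,4.3,1.9],[.5019,-.3636,3.9,-1.4]])
O=np.array([[.4237,-.3338],[.4326,-.3628],[.4585,-.379],[.4895,-.3742]])
P=np.vstack([O,F[:,:2],B[:,:2]])
c=least_squares(lambda p:np.hypot(P[:,0]-p[0],P[:,1]-p[1])-.044,[.4665,-.334]).x;print("centre",c.round(4))
out=[]
for n,D,s in(("f",F,-1),("b",B,1)):
    q=D[:,:2]-c;a=np.arctan2(q[:,1],q[:,0])
    t=s*(-np.sin(a)*D[:,2]+np.cos(a)*D[:,3]);rad=np.cos(a)*D[:,2]+np.sin(a)*D[:,3]
    ad=np.rad2deg(a);w=np.clip(t-1.3,0,None)
    print(n,[(float(x.round(1)),float(y.round(1)),float(z.round(1))) for x,y,z in zip(ad,t,rad)],"centroid",(w@ad/w.sum()).round(1));out.append(w@ad/w.sum())
print("mid",np.mean(out),"start angle",np.rad2deg(np.arctan2(*(O[0]-c)[::-1])))
E
```

```text
centre [ 0.4677 -0.3359]
f [(-39.8, 1.7, 3.3), (-35.7, 4.4, 4.8), (-31.2, 7.4, 3.9), (-26.3, 8.1, 3.0), (-21.3, 8.6, 3.0), (-16.2, 7.6, 1.7), (-10.8, 6.1, 1.5), (-5.4, 3.9, 0.7), (0.0, 2.9, 0.7), (5.6, 1.2, 0.8), (10.5, 1.5, 0.3)] centroid -20.9
b [(6.1, 1.5, -0.0), (1.3, 3.3, 0.8), (-2.9, 6.9, 1.7), (-7.5, 7.3, 1.3), (-12.3, 9.3, 1.5), (-17.3, 8.2, 1.3), (-22.5, 7.8, 1.9), (-27.8, 5.2, 1.5), (-33.3, 3.9, 2.5), (-38.9, 1.4, 3.9)] centroid -14.8
mid -17.858655750085134 start angle 177.21588294215408
```

```bash
python3 arc.py 318.5 6 12 18 22 24
```

```text
6.0 [-2.9, -3.6]
12.0 [-6.1, -6.9]
18.0 [-9.7, -9.8]
22.0 [-12.2, -11.5]
24.0 [-13.6, -12.3]
```

send_rows(
  steps=[
    {"dp": [-2.9, -3.6, 0], "roll": 0, "jaw": 10},
    {"dp": [-6.1, -6.9, 0], "roll": 0, "jaw": 10},
    {"dp": [-9.7, -9.8, 0], "roll": 0, "jaw": 10},
    {"dp": [-12.2, -11.5, 0], "roll": 0, "jaw": 10},
    {"dp": [-13.6, -12.3, 0], "roll": 0, "jaw": 10},
  ],
)

```text
time_s: 21.9
tcp_pos: [0.5096, -0.3487, 0.1017]
eef_rot: [-180.0, -0.1, -77.3]
contact_force: [0.6, -7.5, 5.2]
gripper_width: 0.0179
gripper_force: 12.0
```

send_rows(
  steps=[
    {"dp": [0, 0, 0], "roll": 0, "jaw": 10},
    {"dp": [0, 0, 0], "roll": 0, "jaw": 10},
    {"dp": [0, 0, 0], "roll": 0, "jaw": 10},
    {"dp": [0, 0, 0], "roll": 0, "jaw": 10},
  ],
)

```text
time_s: 22.4
tcp_pos: [0.5098, -0.3484, 0.1017]
eef_rot: [-179.9, -0.1, -77.3]
contact_force: [0.7, -3.9, 6.1]
gripper_width: 0.0176
gripper_force: 12.0
```

```bash
python3 - <<'E'
from st import *
s=where();q=s["tcp_pos"][:2]-[.4677,-.3359];print(np.rad2deg(np.arctan2(q[1],q[0])))
E
```

```text
t 22.4 stand x,y,z mm [-39.   23.5 101.7] rpy [-1.799e+02 -1.000e-01 -7.730e+01] F [ 0.7 -3.9  6.1] w 17.6 12.0
-16.508198447483025
```

send_rows(
  steps=[
    {"dp": [0.6, 0.3, 0], "roll": 0, "jaw": 10},
    {"dp": [0.6, 0.3, 0], "roll": 0, "jaw": 10},
    {"dp": [0.6, 0.3, 0], "roll": 0, "jaw": 10},
  ],
)

```text
time_s: 22.78
tcp_pos: [0.5098, -0.3486, 0.1017]
eef_rot: [-179.9, -0.0, -77.3]
contact_force: [1.8, -3.1, 7.0]
gripper_width: 0.0176
gripper_force: 12.0
```

send_rows(
  steps=[
    {"dp": [0, 0, 0], "roll": 0, "jaw": 25},
    {"dp": [0, 0, 0], "roll": 0, "jaw": 45},
    {"dp": [0, 0, 0], "roll": 0, "jaw": 45},
    {"dp": [0, 0, -40], "roll": 0, "jaw": 45},
    {"dp": [0, 0, -80], "roll": 0, "jaw": 45},
  ],
)

```text
time_s: 23.4
tcp_pos: [0.5085, -0.3483, 0.1812]
eef_rot: [179.9, 0.1, -77.3]
contact_force: [0.3, -0.8, 0.2]
gripper_width: 0.0393
gripper_force: 0.0
```

```bash
python3 - <<'E'
from st import *
where()
S=r.capture("side");pickle.dump(S,open("c5.pkl","wb"))
k=(S["image"].max(2)<35).astype(np.uint8);n,lab,st,ce=cv2.connectedComponentsWithStats(k)
for i in range(1,n):
    if 240<ce[i][0]<330 and 130<ce[i][1]<260 and st[i,4]>20: print(st[i],ce[i].round(1))
c=np.array([.4677,-.3359])
for a in (-25,-21,-17,-13,-9):
    p=c+.044*np.array([np.cos(np.deg2rad(a)),np.sin(np.deg2rad(a))]);print(a,proj(S,[[*p,.121],[*p,.1]]).round(1).tolist())
cv2.imwrite("pics/s5.png",cv2.resize(S["image"][120:260,215:355],None,fx=4,fy=4,interpolation=cv2.INTER_CUBIC))
E
```

```text
t 23.4 stand x,y,z mm [-37.7  23.2 181.2] rpy [ 1.799e+02  1.000e-01 -7.730e+01] F [ 0.3 -0.8  0.2] w 39.3 0.0
[251 140  17  13  86] [258.  146.2]
[267 157  10   6  43] [271.8 159.3]
[254 159   8  20 138] [257.3 168.6]
[276 231  20  16 236] [284.8 238.8]
-25 [[258.0, 157.3], [258.1, 166.6]]
-21 [[257.2, 158.0], [257.3, 167.3]]
-17 [[256.5, 158.8], [256.5, 168.0]]
-13 [[255.9, 159.5], [255.9, 168.8]]
-9 [[255.4, 160.3], [255.4, 169.6]]
```

View pics/s5.png

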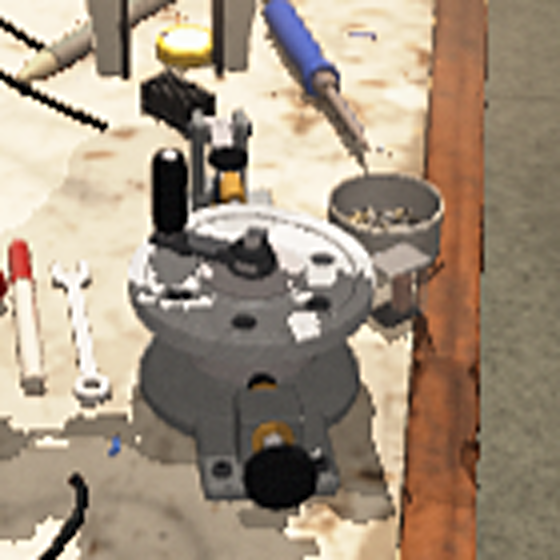

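The knob stayed where it was left (pixel (257,159)) and the pointer is down at the rim. Next I go behind the lock disc with shut fingers.

send_rows(
  steps=[
    {"dp": [-40, 9, 0], "roll": 0, "jaw": 0},
    {"dp": [-85, 19, 0], "roll": 0, "jaw": 0},
    {"dp": [-130, 29, 0], "roll": 0, "jaw": 0},
    {"dp": [-167, 38, 0], "roll": 0, "jaw": 0},
    {"dp": [-167, 38, 0], "roll": 0, "jaw": 0},
  ],
)

```text
time_s: 24.08
tcp_pos: [0.4342, -0.1923, 0.1812]
eef_rot: [-180.0, 0.0, -77.2]
contact_force: [1.4, -0.3, 0.7]
gripper_width: 0.001
gripper_force: 0.0
```

send_rows(
  steps=[
    {"dp": [0, 0, 40], "roll": 0, "jaw": 0},
    {"dp": [0, 0, 80], "roll": 0, "jaw": 0},
    {"dp": [0, 0, 120], "roll": 0, "jaw": 0},
    {"dp": [0, 0, 140], "roll": 0, "jaw": 0},
    {"dp": [0, 0, 145], "roll": 0, "jaw": 0},
  ],
)

```text
time_s: 24.7
tcp_pos: [0.4347, -0.1944, 0.0345]
eef_rot: [179.8, 0.0, -77.4]
contact_force: [0.5, -0.4, 1.2]
gripper_width: 0.0004
gripper_force: 0.0
```

```bash
python3 - <<'E'
from st import *
where()
S=r.capture("side")
cv2.imwrite("pics/s6.png",cv2.resize(S["image"][120:290,215:355],None,fx=3.5,fy=3.5,interpolation=cv2.INTER_CUBIC))
E
```

```text
t 24.7 stand x,y,z mm [  -0.4 -143.4   34.5] rpy [179.8   0.  -77.4] F [ 0.5 -0.4  1.2] w 0.4 0.0
```

View pics/s6.png

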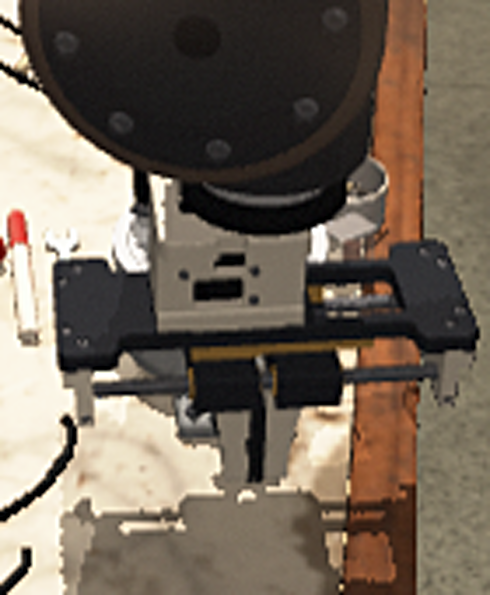

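The shut fingers stand behind the disc (tip at about (247,480)), so I advance in small steps and watch the force.

send_rows(
  steps=[
    {"dp": [4, 0, 0], "roll": 0, "jaw": 0},
    {"dp": [7, 0, 0], "roll": 0, "jaw": 0},
    {"dp": [10, 0, 0], "roll": 0, "jaw": 0},
    {"dp": [12, 0, 0], "roll": 0, "jaw": 0},
  ],
)

```text
time_s: 25.25
tcp_pos: [0.4384, -0.2058, 0.0365]
eef_rot: [-179.9, -0.0, -77.3]
contact_force: [0.1, 6.3, 5.1]
gripper_width: 0.0002
gripper_force: 3.2
```

send_rows(
  steps=[
    {"dp": [1, 0, 0], "roll": 0, "jaw": 0},
    {"dp": [2, 0, 0], "roll": 0, "jaw": 0},
    {"dp": [3, 0, 0], "roll": 0, "jaw": 0},
  ],
)

```text
time_s: 25.62
tcp_pos: [0.4389, -0.2082, 0.0364]
eef_rot: [-180.0, 0.0, -77.3]
contact_force: [-1.1, 5.6, 4.7]
gripper_width: 0.0003
gripper_force: 3.2
```

send_rows(
  steps=[
    {"dp": [1, 0, 0], "roll": 0, "jaw": 0},
    {"dp": [2, 0, 0], "roll": 0, "jaw": 0},
  ],
)

```text
time_s: 25.88
tcp_pos: [0.4393, -0.2101, 0.0364]
eef_rot: [-180.0, 0.0, -77.3]
contact_force: [-0.8, 7.4, 4.4]
gripper_width: 0.0006
gripper_force: 3.2
```

```bash
python3 st.py
```

```text
t 25.88 stand x,y,z mm [  -1.4 -127.    36.4] rpy [-180.     0.   -77.3] F [-0.8  7.4  4.4] w 0.6 3.2
```

send_rows(
  steps=[
    {"dp": [0.5, 0, 0], "roll": 0, "jaw": 0},
    {"dp": [1, 0, 0], "roll": 0, "jaw": 0},
    {"dp": [1, 0, 0], "roll": 0, "jaw": 0},
  ],
)

```text
time_s: 26.25
tcp_pos: [0.4396, -0.2111, 0.0364]
eef_rot: [-180.0, 0.0, -77.3]
contact_force: [-1.1, 5.6, 4.9]
gripper_width: 0.0005
gripper_force: 2.8
```

send_rows(
  steps=[
    {"dp": [0.5, 0, 0], "roll": 0, "jaw": 0},
    {"dp": [1, 0, 0], "roll": 0, "jaw": 0},
    {"dp": [1, 0, 0], "roll": 0, "jaw": 0},
  ],
)

```text
time_s: 26.62
tcp_pos: [0.4398, -0.2121, 0.0364]
eef_rot: [-180.0, 0.0, -77.3]
contact_force: [-0.4, 5.5, 3.4]
gripper_width: 0.0006
gripper_force: 2.9
```

send_rows(
  steps=[
    {"dp": [0.5, 0, 0], "roll": 0, "jaw": 0},
    {"dp": [1, 0, 0], "roll": 0, "jaw": 0},
    {"dp": [1, 0, 0], "roll": 0, "jaw": 0},
  ],
)

```text
time_s: 27.0
tcp_pos: [0.44, -0.2131, 0.0364]
eef_rot: [-180.0, 0.0, -77.3]
contact_force: [-1.1, 5.8, 5.4]
gripper_width: 0.0006
gripper_force: 2.9
```

send_rows(
  steps=[
    {"dp": [0.5, 0, 0], "roll": 0, "jaw": 0},
    {"dp": [1, 0, 0], "roll": 0, "jaw": 0},
    {"dp": [1, 0, 0], "roll": 0, "jaw": 0},
  ],
)

```text
time_s: 27.38
tcp_pos: [0.4401, -0.2139, 0.0364]
eef_rot: [-180.0, 0.0, -77.3]
contact_force: [-1.0, 7.2, 4.7]
gripper_width: 0.0006
gripper_force: 3.6
```

send_rows(
  steps=[
    {"dp": [0.5, 0, 0], "roll": 0, "jaw": 0},
    {"dp": [1, 0, 0], "roll": 0, "jaw": 0},
    {"dp": [1, 0, 0], "roll": 0, "jaw": 0},
  ],
)

```text
time_s: 27.75
tcp_pos: [0.4403, -0.2146, 0.0364]
eef_rot: [-180.0, 0.0, -77.3]
contact_force: [-1.2, 8.1, 5.3]
gripper_width: 0.0005
gripper_force: 4.7
```

send_rows(
  steps=[
    {"dp": [0.5, 0, 0], "roll": 0, "jaw": 0},
    {"dp": [1, 0, 0], "roll": 0, "jaw": 0},
    {"dp": [1, 0, 0], "roll": 0, "jaw": 0},
  ],
)

```text
time_s: 28.12
tcp_pos: [0.4405, -0.2153, 0.0364]
eef_rot: [-180.0, 0.1, -77.3]
contact_force: [-1.2, 10.9, 7.4]
gripper_width: 0.0006
gripper_force: 5.9
```

send_rows(
  steps=[
    {"dp": [0.5, 0, 0], "roll": 0, "jaw": 0},
    {"dp": [1, 0, 0], "roll": 0, "jaw": 0},
    {"dp": [1, 0, 0], "roll": 0, "jaw": 0},
  ],
)

```text
time_s: 28.5
tcp_pos: [0.4407, -0.2161, 0.0364]
eef_rot: [-180.0, 0.1, -77.3]
contact_force: [-1.9, 14.6, 7.8]
gripper_width: 0.0003
gripper_force: 7.1
```

The lock now bears with about 8 N, so I withdraw.

send_rows(
  steps=[
    {"dp": [-1, 0, 0], "roll": 0, "jaw": 0},
    {"dp": [-3, 0, 0], "roll": 0, "jaw": 0},
    {"dp": [-10, 0, 0], "roll": 0, "jaw": 0},
    {"dp": [-25, 0, 0], "roll": 0, "jaw": 0},
    {"dp": [-30, 0, -20], "roll": 0, "jaw": 0},
  ],
)

```text
time_s: 29.12
tcp_pos: [0.4323, -0.187, 0.0551]
eef_rot: [179.8, 0.1, -77.3]
contact_force: [0.2, 0.2, -0.6]
gripper_width: 0.0004
gripper_force: 0.0
```

send_rows(
  steps=[
    {"dp": [0, 0, -50], "roll": 0, "jaw": 0},
    {"dp": [0, 0, -110], "roll": 0, "jaw": 0},
    {"dp": [0, 0, -170], "roll": 0, "jaw": 0},
    {"dp": [0, 0, -200], "roll": 0, "jaw": 0},
    {"dp": [0, 0, -200], "roll": 0, "jaw": 0},
  ],
)

```text
time_s: 29.75
tcp_pos: [0.4351, -0.1876, 0.2586]
eef_rot: [-179.7, -0.1, -77.3]
contact_force: [-0.6, -0.6, -0.3]
gripper_width: 0.0003
gripper_force: 0.0
```

```bash
python3 - <<'E'
from st import *
where()
S=r.capture("side")
k=(S["image"].max(2)<35).astype(np.uint8);n,lab,st,ce=cv2.connectedComponentsWithStats(k)
for i in range(1,n):
    if 240<ce[i][0]<330 and 130<ce[i][1]<260 and st[i,4]>20: print(st[i],ce[i].round(1))
cv2.imwrite("pics/s7.png",cv2.resize(S["image"][120:260,215:355],None,fx=4,fy=4,interpolation=cv2.INTER_CUBIC))
E
```

```text
t 29.75 stand x,y,z mm [  -2.3 -149.9  258.6] rpy [-1.797e+02 -1.000e-01 -7.730e+01] F [-0.6 -0.6 -0.3] w 0.3 0.0
[251 140  17  13  87] [258.  146.1]
[268 157   9   6  39] [272.  159.2]
[254 159   8  20 139] [257.3 168.5]
[275 228  20  16 237] [284.1 235.5]
```

View pics/s7.png

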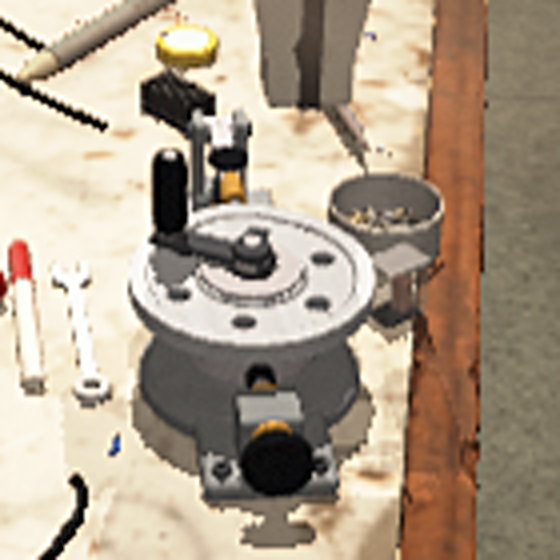

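The lock disc has moved in to side pixel (284,235.5), the knob is unchanged at (257,168.5), the pointer is down and the tool is clear, so I'm handing in.

```bash
python3 -c "
from plant import r
print(r.close_job())"
```

```text
the job is handed in; nothing more can be done
None
```

The job is handed in, but no verdict came back: the pointer is down on its rest, the bulge top is within an estimated 1–2° of the pointer, and the lock was pushed to about 8 N on the spindle before release; in the last picture nothing else on the bench appeared to have moved.

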